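# Make up two fan-painting class sets

## Robot

A 6-joint arm with a two-finger parallel gripper is mounted at the origin on the work surface. World frame = base frame: x ahead of the robot, y to its left, z up, the work surface at z = 0. Lengths are in m, angles in rad, forces in N, time in s.
With the tool pointing down it reaches from about 0.375 to 0.9 m from the base axis. Payload 3.1 kg.
Tool frame: the origin (TCP) lies midway between the tips of the shut fingers; the grasp point (between the pads) lies robot.grip_point_offset behind it (robot.grip_point_offset is the distance from the TCP to the grasp point, in m); z points along the fingers, y is the direction in which the jaws open and shut (so a half turn about z gives the same grasp; the last joint's range is limited). The gripper opens to 87 mm and grips with 3 to 60 N. Pads are 19 mm wide; open, the fingers measure 117 mm over their backs; the gripper's body (75 mm by 190 mm) begins 51 mm behind the grasp point.
Start: joints at [-1.292, 0.527, 1.433, -0, 1.181, -0.178], TCP at [0.276, -0.561, 0.223] pointing down, gripper open.
Joint ranges: [-3.08, 3.08], [-0.75, 2.2], [0.22, 2.44], [-1.43, 4.57], [0, 2.65], [-2.85, 2.85]. Speed limits (rad/s): [2.79, 2.79, 3.14, 3.14, 3.14, 3.14].

## Interface

Orientations are given as a unit quaternion [x, y, z, w].
In Python, from rig import robot, cams, hand_in gives the robot as it stands. The module is installed in compiled form; this text tells all that it offers.
- The arm moves only by the tool send_rows, never from a script. Its argument "steps" is one flat list of numbers, 5 for each row, row after row: the finger opening in m, from 0 to 0.087, then the shift along the tool's x, y, z in m, then the turn about the tool's z in rad. A call has 1 to 8 rows; each row is the pose to reach, as a shift and turn from the pose measured when the call began, along the tool's axes at that moment; what a row does not reach only later rows make up. A row lasts 1/8 s, in which the tool goes at most 62.5 mm and 10.7 degrees, less where a joint would pass 70% of its speed; a pose out of reach is approached as far as the arm can. A call with a gripper value outside its range is refused whole. The fingers move at their own pace and stop on an object; "force" is the grip in N (left out, the last holds). Time passes only in rows, so rows that repeat a pose let the fingers close. It gives the time, the measured TCP pose, the force and the opening at its end, in the units of the state.
- robot.get_obs(): the state, without advancing time (a new reading comes with each control period).
- cams.camera(name): name is "scene" or "top" or "wrist"; returns a dict with "color" (420x560x3 uint8, red, green, blue), "range_z" (420x560 float32, m along the optical axis (not along the pixel's ray), 0 where there is no reading), "intrinsics" (3x3 intrinsics, pixels), "extrinsics" (4x4, takes a point from camera to world coordinates). Camera axes: x right, y down, z forward; pixel columns grow to the right and rows downward; lengths in m; the calibration is good to about 2 mm. The wrist camera is an equidistant fisheye: a pixel r from the principal point sees the ray r / f radians off the axis. A picture is of the moment at which its call begins.
- hand_in(): hands the job in, once; it reports no verdict.
The state is a dict: "time": time; "q": joint angles; "joint_velocities": joint speeds; "joint_torque": joint torques, N m; "position": TCP position; "tool_rot": TCP orientation; "ft_force": force on the tool from outside, world axes, zero at the start; "moment": the same for the moment, N m; "grip_width": finger opening in m.
Only numpy, scipy, OpenCV 4.12 (cv2) and the standard library are available. Lean on these libraries where they do the work, as an engineer would, in place of code of your own. Each camera call takes 0.05 s, during which the arm holds its last target.

## Task

Make up the two sets for the fan-painting class. In the tray with two compartments, stand the large lidded jar in the short compartment and the brush rest in the long one; in the tray with three compartments, stand the square seal stone in the middle and the small lidded jar and the open cup in the two end compartments, one each, either way round. Everything ends upright on the floor of its compartment; leave the round seal stone and the ink bottle where they stand.

Things in the scene. Friction and masses are not known exactly. Their poses are not given: they have to be found in the camera images.
- tray_two: Fixed low wooden tray, dark walls and pale floor, with one divider and so two unequal compartments. Outside it is 80 mm (its x) by 214 mm (its y) and 14 mm high; floor 5 mm thick, walls and dividers 4 mm thick and 9 mm high above the floor. Origin: centre of the underside, on the table; z up; the compartments lie in a row along its y. Both compartments are 72 mm wide in x. The short one is 78 mm long, centred at y = +64 mm; the long one is 124 mm long, centred at y = -41 mm.
- tray_three: Fixed low wooden tray, dark walls and pale floor, with two dividers and so three equal compartments. Outside it is 80 mm (its x) by 214 mm (its y) and 14 mm high; floor 5 mm thick, walls and dividers 4 mm thick and 9 mm high above the floor. Origin: centre of the underside, on the table; z up; the compartments lie in a row along its y. All are 72 mm wide in x and 66 mm long in y, centred at y = -70, 0 and +70 mm: turned half round the tray is the same.
- jar_large_mid (a point): Loose white ceramic jar with a flat lid (one solid piece), the larger of two alike: 50 mm across, 46 mm tall, straight-sided up to 36 mm, then a lid 46 mm across. Point at its centre, half-way up, on its upright axis; z up.
- jar_small_mid (a point): Loose white ceramic jar with a flat lid (one solid piece), the smaller of two alike: 32 mm across, 44 mm tall, straight-sided up to 34 mm, then a lid 28 mm across. Point at its centre, half-way up, on its upright axis; z up.
- cup_mid (a point): Loose open white ceramic cup without a handle: 45 mm across at the foot, 47 mm at the rim, 48 mm tall, wall 3.5 mm; stands mouth up. Point at its centre, half-way up, on its upright axis; z up.
- seal_square_mid (a point): Loose square seal stone of grey-green soapstone, standing: 28 x 28 mm, 56 mm tall. Point at its centre, half-way up; its x and y axes are square to its side faces; z up.
- brush_rest_mid (a point): Loose blue ceramic brush rest shaped like a row of three rounded hills, standing: 22 mm thick (its x), 96 mm long (its y), 46 mm high at the middle hill, 30 mm at the two end ones. The middle hill is 28 mm long with flat upright faces front and back, 22 mm apart, to grip. Point at its centre, 23 mm above its underside; z up.
- seal_round_mid (a point): Round seal stone of grey-green soapstone, standing loose among the stock: 28 mm across, 62 mm tall. Not part of either set: leave it alone. Point at its centre, half-way up, on its upright axis; z up.
- ink_bottle_mid (a point): Small dark glass ink bottle with a black cap and paper label, standing loose among the stock: 42 mm across, 70 mm tall. Not part of either set: leave it alone. Point on its upright axis, 35 mm above its underside; z up.
Things that resemble listed ones, but are neither listed nor needed, are in the scene too. What is shaped like the part that bears brush_rest_mid but brown is not meant. What is shaped like the part that bears seal_square_mid but pink is not meant.

How it is judged:
At the end, for the whole second after the job is handed in: Each thing stands in its own compartment, on the floor (4 mm), leaning under 0.12 rad, centre within 25 mm of the compartment's centre across and along (along in the two-compartment tray: 20 mm), at rest (0.02 m/s, 0.2 rad/s); round seal stone and ink bottle within 20 mm of their starts (x of jar_large_mid in the frame of tray_two between -0.025 and 0.025 m and y of jar_large_mid in the frame of tray_two between 0.044 and 0.084 m and z of jar_large_mid in the frame of tray_two between 0.024 and 0.032 m and angle between each of jar_large_mid, brush_rest_mid, seal_square_mid's own z axis and vertical below 0.12 rad and linear speed of each of jar_large, brush_rest, seal_square below 0.02 m/s and angular speed of each of jar_large, brush_rest, seal_square below 0.2 rad/s and x of brush_rest_mid in the frame of tray_two between -0.025 and 0.025 m and y of brush_rest_mid in the frame of tray_two between -0.061 and -0.021 m and z of brush_rest_mid in the frame of tray_two between 0.024 and 0.032 m and x of seal_square_mid in the frame of tray_three between -0.025 and 0.025 m and y of seal_square_mid in the frame of tray_three between -0.025 and 0.025 m and z of seal_square_mid in the frame of tray_three between 0.029 and 0.037 m and (((x of jar_small_mid in the frame of tray_three between -0.025 and 0.025 m and y of jar_small_mid in the frame of tray_three between 0.045 and 0.095 m and z of jar_small_mid in the frame of tray_three between 0.023 and 0.031 m and angle between jar_small_mid's own z axis and vertical below 0.12 rad and linear speed of jar_small below 0.02 m/s and angular speed of jar_small below 0.2 rad/s) and (x of cup_mid in the frame of tray_three between -0.025 and 0.025 m and y of cup_mid in the frame of tray_three between -0.095 and -0.045 m and z of cup_mid in the frame of tray_three between 0.025 and 0.033 m and angle between cup_mid's own z axis and vertical below 0.12 rad and linear speed of cup below 0.02 m/s and angular speed of cup below 0.2 rad/s)) or ((x of jar_small_mid in the frame of tray_three between -0.025 and 0.025 m and y of jar_small_mid in the frame of tray_three between -0.095 and -0.045 m and z of jar_small_mid in the frame of tray_three between 0.023 and 0.031 m and angle between jar_small_mid's own z axis and vertical below 0.12 rad and linear speed of jar_small below 0.02 m/s and angular speed of jar_small below 0.2 rad/s) and (x of cup_mid in the frame of tray_three between -0.025 and 0.025 m and y of cup_mid in the frame of tray_three between 0.045 and 0.095 m and z of cup_mid in the frame of tray_three between 0.025 and 0.033 m and angle between cup_mid's own z axis and vertical below 0.12 rad and linear speed of cup below 0.02 m/s and angular speed of cup below 0.2 rad/s))) and distance of each of seal_round_mid, ink_bottle_mid from where it was at the start of the episode below 0.02 m); the robot touches nothing.
It fails at once if the round seal stone was moved more than 20 mm (distance of seal_round_mid from where it was at the start of the episode above 0.02 m).
It fails at once if the ink bottle was moved more than 20 mm (distance of ink_bottle_mid from where it was at the start of the episode above 0.02 m).
It also fails if it takes over 120 s, if anything falls off the work surface, if the arm or the gripper's body presses on something with over 40 N, if the wrist force passes 120 N, or if a joint passes its speed limit or range.

## Working session

There is one attempt and no reset: what is moved stays moved. The work goes in short steps, Python scripts to look and compute and a tool call to move; the robot and the scene stay as the last step left them, time stands still between calls to the robot, and variables do not carry over. Pictures are saved under pics/ and viewed, and the job is handed in when it is done.

Besides the shell and the picture viewer there is one more tool, called in YAML: its name, and indented under it one key for each argument. send_rows: Moves the arm, as the interface text tells. Its arguments: {"type":"object","properties":{"steps":{"type":"array","items":{"type":"number"}},"force":{"type":"number"}},"required":["steps"]}

```bash
mkdir -p pics
python3 - <<'E'
from rig import robot,cams
import cv2,numpy as np
o=robot.get_obs();print({k:np.round(v,3) for k,v in o.items()}, robot.grip_point_offset)
for n in ["scene","top","wrist"]:
    c=cams.camera(n);cv2.imwrite(f"pics/{n}0.png",c["color"][:,:,::-1]);np.savez(f"{n}0.npz",**c)
    print(n,np.round(c["intrinsics"],1).tolist(),np.round(c["extrinsics"],3).tolist())
E
```

```text
{'time': np.float64(0.0), 'q': array([-1.292,  0.528,  1.434, -0.   ,  1.181, -0.178]), 'joint_velocities': array([ 0.001, -0.   ,  0.002, -0.001, -0.   ,  0.001]), 'joint_torque': array([ -0.   , -44.004, -17.659,   0.063,   0.058,  -0.   ]), 'position': array([ 0.276, -0.56 ,  0.222]), 'tool_rot': array([ 0.974,  0.227, -0.   , -0.001]), 'ft_force': array([-0.634,  0.351, -0.305]), 'moment': array([-0.   ,  0.006,  0.012]), 'grip_width': np.float64(0.087)} 0.0187
scene [[383.8, 0.0, 274.6], [0.0, 383.8, 212.5], [0.0, 0.0, 1.0]] [[-0.791, 0.368, -0.489, 0.88], [0.612, 0.467, -0.638, 0.511], [-0.007, -0.804, -0.595, 0.515], [0.0, 0.0, 0.0, 1.0]]
top [[380.0, 0.0, 286.3], [0.0, 380.0, 209.4], [0.0, 0.0, 1.0]] [[0.016, -0.992, 0.127, 0.384], [-1.0, -0.016, 0.007, -0.02], [-0.005, -0.127, -0.992, 0.854], [0.0, 0.0, 0.0, 1.0]]
wrist [[325.2, 0.0, 282.5], [0.0, 325.2, 209.8], [0.0, 0.0, 1.0]] [[0.442, -0.862, -0.247, 0.343], [-0.897, -0.426, -0.119, -0.527], [-0.003, 0.274, -0.962, 0.385], [0.0, 0.0, 0.0, 1.0]]
```

View pics/top0.png

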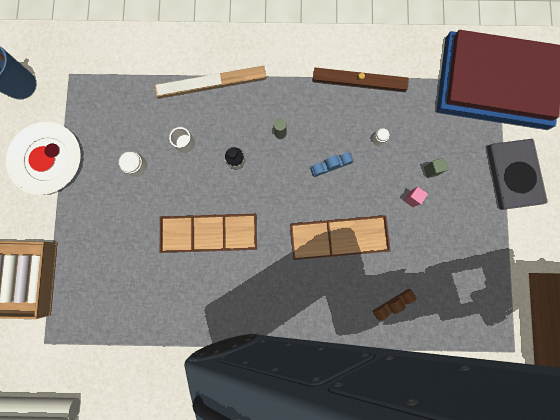

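View pics/scene0.png

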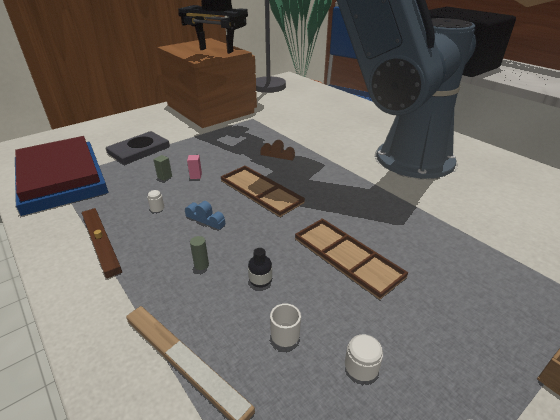

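View pics/wrist0.png

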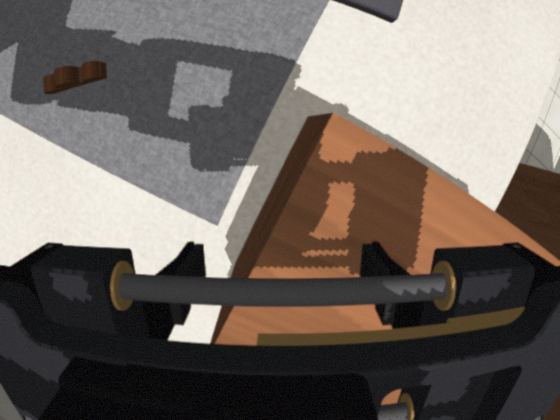

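The top view shows all of it: large jar (131,162), cup (180,137), ink bottle (234,157), round seal (280,127), blue rest (332,163), small jar (383,134), green square seal (436,166), tray_three (208,232), and tray_two (340,237) with its short compartment at left. The brown rest (395,305) and pink stone (416,196) are decoys. Next I measure everything in two views.

```bash
cat > h.py <<'E'
import numpy as np,cv2
def load(n): return dict(np.load(n))
def cloud(c):
    K=c["intrinsics"];T=c["extrinsics"];z=c["range_z"].astype(float)
    v,u=np.mgrid[:z.shape[0],:z.shape[1]]
    P=np.stack([(u-K[0,2])/K[0,0]*z,(v-K[1,2])/K[1,1]*z,z],-1)
    W=P@T[:3,:3].T+T[:3,3]; W[z==0]=np.nan
    return W
E
python3 - <<'E'
from h import *
top=load("top0.npz");sc=load("scene0.npz")
Wt,Ws=cloud(top),cloud(sc)
print("table z", np.round(Wt[110,250],4),np.round(Wt[190,250],4),np.round(Ws[300,230],4))
L={"jarL":(131,162),"cup":(180,137),"ink":(234,157),"sround":(280,127),"rest":(332,163),"jarS":(383,134),"sq":(436,166),"pink":(416,196),"t3":(208,232),"t2":(340,237)}
for n,(u,v) in L.items():
    g=Wt[v,u,:2]
    for nm,W in(("top",Wt),("scene",Ws)):
        r=0.115 if n[0]=='t' else (0.055 if n=="rest" else 0.04)
        m=(np.hypot(W[...,0]-g[0],W[...,1]-g[1])<r)
        P=W[m]; zb=0.004 if n[0]=='t' else .015
        P=P[P[:,2]>zb]
        if len(P)<5: print(n,nm,"none");continue
        zt=np.percentile(P[:,2],97)
        lo=0.009 if n[0]=='t' else zt-.006
        Q=P[(P[:,2]>lo)]
        if n[0]=='t': Q=Q[Q[:,2]<.018]
        rc=cv2.minAreaRect((Q[:,:2]*1000).astype(np.float32))
        print(n,nm,len(Q),"ztop %.4f"%zt,"c",np.round(Q[:,:2].mean(0),4),"rect",np.round(rc[0],1),np.round(rc[1],1),round(rc[2],1))
E
python3 - <<'E'
import cv2
a=cv2.imread("pics/top0.png")[110:270,100:460]
cv2.imwrite("pics/topc.png",cv2.resize(a,None,fx=2.2,fy=2.2,interpolation=cv2.INTER_CUBIC))
E
```

```text
table z [0.7255 0.0751 0.0017] [0.5357 0.0698 0.0008] [0.6734 0.112  0.0015]
jarL top 326 ztop 0.0483 c [0.5872 0.3316] rect [587.2 332.1] [42.8 44.4] 1.3
jarL scene 745 ztop 0.0486 c [0.5903 0.3358] rect [588.4 334.2] [44.8 44.8] 31.3
cup top 114 ztop 0.0499 c [0.6442 0.2234] rect [642.9 223. ] [43.9 45.1] 50.2
cup scene 284 ztop 0.0498 c [0.6439 0.2259] rect [643.7 225. ] [45.5 45.4] 60.3
ink top 76 ztop 0.0718 c [0.6033 0.1029] rect [603.6 103.1] [18.5 19.4] 48.7
ink scene 95 ztop 0.0714 c [0.6058 0.1066] rect [605.2 106.2] [19.2 18.8] 74.6
sround top 124 ztop 0.0648 c [0.6693 0.0034] rect [669.4   2.9] [26.9 25.4] 45.4
sround scene 147 ztop 0.0640 c [0.6715 0.0073] rect [670.5   5.6] [26.8 26.3] 37.2
rest top 104 ztop 0.0467 c [ 0.5947 -0.1145] rect [ 595.  -114.6] [22.6 22.4] 20.8
rest scene 77 ztop 0.0467 c [ 0.596  -0.1097] rect [ 596.  -112.4] [23.2 22.7] 25.7
jarS top 114 ztop 0.0466 c [ 0.6586 -0.2236] rect [ 659.6 -224.4] [26.1 25.5] 87.6
jarS scene 77 ztop 0.0452 c [ 0.6601 -0.2192] rect [ 659.9 -219.8] [22.8 24.8] 58.1
sq top 174 ztop 0.0583 c [ 0.5858 -0.3408] rect [ 586.1 -341.6] [27.8 28.9] 17.9
sq scene 81 ztop 0.0578 c [ 0.5884 -0.337 ] rect [ 587.  -338.3] [28.1 28.5] 14.3
pink top 173 ztop 0.0582 c [ 0.5204 -0.2948] rect [ 520.7 -295.1] [27.7 28.5] 54.3
pink scene 80 ztop 0.0577 c [ 0.5228 -0.2905] rect [ 521.7 -292.5] [27.5 27.2] 55.5
t3 top 690 ztop 0.0157 c [0.4366 0.1621] rect [436.3 159.2] [ 80.1 213.6] 2.8
t3 scene 1189 ztop 0.0162 c [0.4378 0.1694] rect [436.9 160.4] [ 82.6 216.2] 2.6
t2 top 582 ztop 0.6507 c [ 0.4319 -0.1334] rect [ 431.2 -133.1] [ 80.1 214.3] 6.0
t2 scene 619 ztop 0.0160 c [ 0.432  -0.1207] rect [ 432.  -131.6] [ 83.4 216.7] 5.9
```

View pics/topc.png

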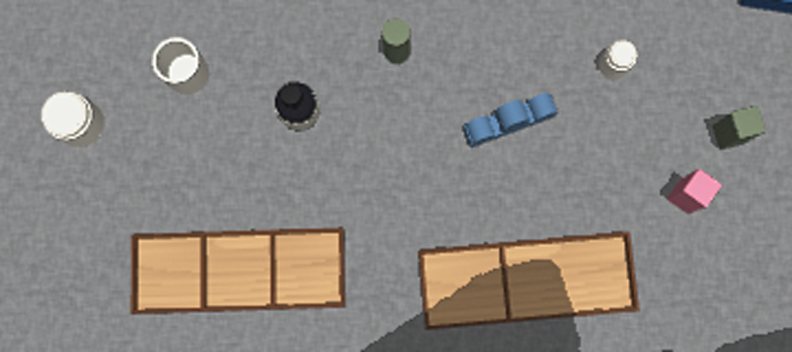

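```bash
cat >> h.py <<'E'
from scipy.spatial.transform import Rotation as R
def to(x,y,z,jaw):
    """shift in tool axes + turn to reach x,y,z with jaw line at jaw deg (world, mod 180)"""
    from rig import robot
    o=robot.get_obs();r=R.from_quat(o["tool_rot"]);M=r.as_matrix()
    d=M.T@(np.array([x,y,z])-o["position"])
    cur=np.degrees(np.arctan2(M[1,1],M[0,1]))
    t=-((jaw-cur+90)%180-90)
    print("t",o["time"].round(2),"pos",o["position"].round(4),"jaw %.1f"%cur,"w %.4f"%o["grip_width"],"shift",np.round(d,4),"turn %.3f (%.1f deg)"%(np.radians(t),t),"q",o["q"].round(2), "tilt",M[:,2].round(3))
E
python3 - <<'E'
from h import *
for n in("top0","scene0"):
    W=cloud(load(n+".npz"));P=W[(np.abs(W[...,0]-.5955)<.055)&(np.abs(W[...,1]+.1135)<.06)&(W[...,2]>.012)]
    print(n,cv2.minAreaRect((P[:,:2]*1000).astype(np.float32)))
to(.5865,-.34,.12,16)
E
```

```text
top0 ((595.2611083984375, -115.0808334350586), (22.769350051879883, 96.03704833984375), 21.722763061523438)
scene0 ((594.9168090820312, -111.99334716796875), (25.36278533935547, 93.91255187988281), 22.367637634277344)Traceback (most recent call last):
  File "<stdin>", line 5, in <module>
  File "h.py", line 17, in to
    print("t",o["time"].round(2),"pos",o["position"].round(4),"jaw %.1f"%cur,"w %.4f"%o["grip_width"],"shift",np.round(d,4),"turn %.3f (%.1f deg)"%(np.radians(t),t),"q",o["q"].round(2), "tilt",M[:,2].round(3))
              ^^^^^^^^^^^^^^^
AttributeError: 'float' object has no attribute 'round'
```

```bash
sed -i 's/o\["time"\].round(2)/round(float(o["time"]),2)/' h.py
python3 -c "
from h import *
to(.5865,-.34,.12,16)"
```

```text
t 0.15 pos [ 0.2761 -0.5601  0.2218] jaw -63.8 w 0.0870 shift [ 0.3757 -0.0601  0.102 ] turn -1.392 (-79.8 deg) q [-1.29  0.53  1.43 -0.    1.18 -0.18] tilt [-0.     0.002 -1.   ]
```

send_rows:
  steps: [0.06, 0.047, -0.0075, 0.0128, -0.174, 0.06, 0.094, -0.015, 0.0255, -0.348, 0.06, 0.141, -0.0225, 0.038, -0.522, 0.06, 0.188, -0.03, 0.051, -0.696, 0.06, 0.235, -0.0375, 0.064, -0.87, 0.06, 0.282, -0.045, 0.0765, -1.044, 0.06, 0.329, -0.0525, 0.089, -1.218, 0.06, 0.376, -0.06, 0.102, -1.392]
  force: 20

```text
time: 1.15
position: [0.5879, -0.3388, 0.1192]
tool_rot: [0.6, 0.8, 0.0, -0.001]
ft_force: [0.6, 0.0, 0.3]
grip_width: 0.0603
```

```bash
python3 -c "
from h import *
to(.5865,-.34,.014,16)
from rig import cams
c=cams.camera('wrist');cv2.imwrite('pics/w1.png',c['color'][:,:,::-1])"
```

```text
t 1.15 pos [ 0.5879 -0.3388  0.1192] jaw 16.3 w 0.0603 shift [-0.001  -0.0016  0.1052] turn 0.006 (0.3 deg) q [-0.69  0.72  1.37  0.    1.05 -0.97] tilt [-0.001  0.002 -1.   ]
```

View pics/w1.png

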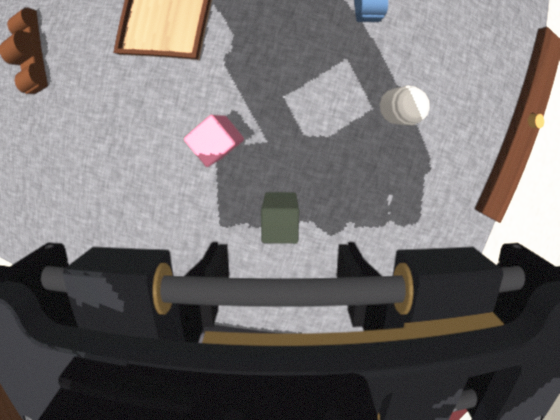

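The wrist view shows the green seal at (281,217), square and midway between the fingers. I descend and grip.

send_rows:
  steps: [0.06, -0.001, -0.0015, 0.035, 0.005, 0.06, -0.001, -0.0015, 0.07, 0.005, 0.06, -0.001, -0.0015, 0.095, 0.005, 0.06, -0.001, -0.0015, 0.105, 0.005, 0.06, -0.001, -0.0015, 0.105, 0.005, 0.02, -0.001, -0.0015, 0.105, 0.005, 0.02, -0.001, -0.0015, 0.105, 0.005, 0.02, -0.001, -0.0015, 0.105, 0.005]

```text
time: 2.2
position: [0.5912, -0.3351, 0.0134]
tool_rot: [0.599, 0.801, 0.002, -0.0]
ft_force: [-1.9, -1.1, 1.5]
grip_width: 0.0378
```

send_rows:
  steps: [0.02, 0, 0, 0, 0, 0.02, 0, 0, -0.03, 0, 0.02, 0, 0, -0.07, 0, 0.02, 0, 0, -0.115, 0, 0.02, 0, 0, -0.115, 0]

```text
time: 2.82
position: [0.5936, -0.3375, 0.133]
tool_rot: [0.599, 0.801, 0.002, 0.004]
ft_force: [-0.2, -0.4, -1.3]
grip_width: 0.0278
```

```bash
python3 -c "
from h import *
to(.4366,.1598,.1288,2.7)"
```

```text
t 2.83 pos [ 0.5936 -0.3375  0.133 ] jaw 16.5 w 0.0278 shift [ 0.5214 -0.0095  0.0019] turn 0.240 (13.8 deg) q [-0.68  0.7   1.36  0.01  1.07 -0.97] tilt [ 0.01  -0.001 -1.   ]
```

send_rows:
  steps: [0.02, 0.03, 0, 0, 0.03, 0.02, 0.08, -0.001, 0, 0.07, 0.02, 0.135, -0.002, 0, 0.11, 0.02, 0.19, -0.003, 0, 0.15, 0.02, 0.245, -0.004, 0, 0.19, 0.02, 0.3, -0.005, 0, 0.24, 0.02, 0.355, -0.006, 0, 0.24, 0.02, 0.41, -0.007, 0, 0.24]

```text
time: 3.82
position: [0.4692, 0.0553, 0.1304]
tool_rot: [0.69, 0.723, 0.002, 0.003]
ft_force: [0.6, 0.3, -1.0]
grip_width: 0.0278
```

```bash
python3 -c "
from h import *
to(.4366,.1598,.08,2.7)"
```

```text
t 3.83 pos [0.4692 0.0553 0.1304] jaw 2.7 w 0.0278 shift [ 0.1059 -0.0281  0.05  ] turn -0.000 (-0.0 deg) q [-0.12  0.47  1.9   0.    0.76 -0.17] tilt [ 0.008 -0.001 -1.   ]
```

send_rows:
  steps: [0.02, 0.04, -0.01, 0, 0, 0.02, 0.08, -0.02, 0.01, 0, 0.02, 0.106, -0.028, 0.03, 0, 0.02, 0.106, -0.028, 0.05, 0, 0.02, 0.106, -0.028, 0.05, 0, 0.02, 0.106, -0.028, 0.05, 0]

```text
time: 4.58
position: [0.4367, 0.1597, 0.08]
tool_rot: [0.691, 0.723, 0.002, 0.003]
ft_force: [0.4, -0.5, -1.2]
grip_width: 0.0281
```

```bash
python3 -c "
from h import *
to(.4366,.1598,.019,2.7)
from rig import cams
c=cams.camera('top');cv2.imwrite('pics/t2.png',c['color'][:,:,::-1])
c=cams.camera('wrist');cv2.imwrite('pics/w2.png',c['color'][:,:,::-1])"
```

```text
t 4.58 pos [0.4367 0.1597 0.08  ] jaw 2.7 w 0.0281 shift [ 0.0002 -0.0006  0.061 ] turn -0.001 (-0.0 deg) q [ 0.11  0.57  1.96 -0.    0.61  0.07] tilt [ 0.008 -0.001 -1.   ]
```

View pics/w2.png

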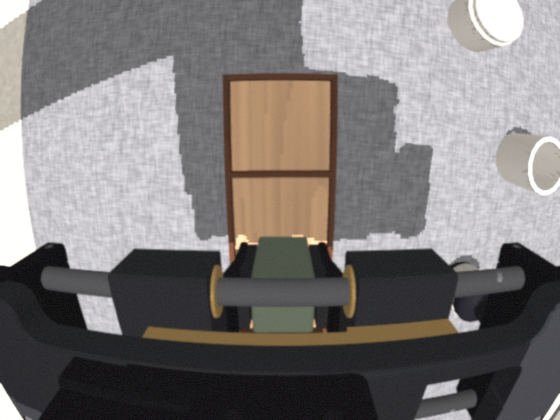

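The seal hangs upright, in line with the tray (divider of the far compartment at row 174). I lower it.

send_rows:
  steps: [0.02, 0, -0.0005, 0.02, 0, 0.02, 0, -0.0005, 0.04, 0, 0.02, 0, -0.0005, 0.053, 0, 0.02, 0, -0.0005, 0.06, 0, 0.02, 0, -0.0005, 0.0615, 0, 0.02, 0, -0.0005, 0.0615, 0]

```text
time: 5.42
position: [0.4376, 0.1595, 0.0192]
tool_rot: [0.691, 0.723, 0.003, 0.004]
ft_force: [0.5, 0.2, -1.4]
grip_width: 0.0278
```

send_rows:
  steps: [0.06, 0, 0, 0, 0, 0.06, 0, 0, 0, 0, 0.06, 0, 0, 0, 0, 0.06, 0, 0, -0.03, 0, 0.06, 0, 0, -0.07, 0, 0.06, 0, 0, -0.11, 0, 0.06, 0, 0, -0.11, 0]

```text
time: 6.3
position: [0.4385, 0.1599, 0.1319]
tool_rot: [0.691, 0.723, 0.006, 0.006]
ft_force: [-1.0, 0.6, -0.2]
grip_width: 0.0599
```

```bash
python3 -c "
from h import *
to(.587,.333,.12,2.7)
from rig import cams
c=cams.camera('top');cv2.imwrite('pics/t3.png',c['color'][:,:,::-1])
c=cams.camera('scene');cv2.imwrite('pics/s3.png',c['color'][:,:,::-1])"
```

```text
t 6.3 pos [0.4385 0.1599 0.1319] jaw 2.6 w 0.0599 shift [0.166  0.1561 0.0144] turn -0.001 (-0.1 deg) q [ 0.11  0.46  1.92 -0.    0.74  0.07] tilt [ 0.017  0.    -1.   ]
```

View pics/s3.png

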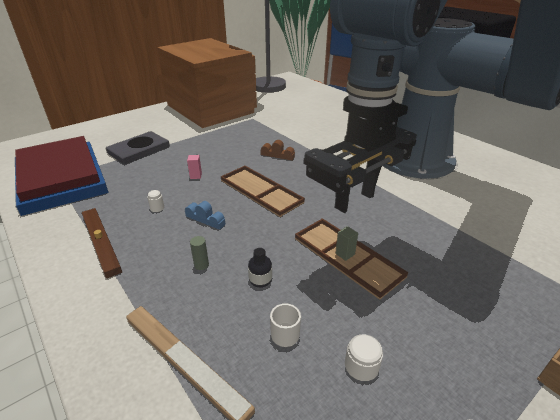

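The seal stands upright in the middle compartment (345,245). Next is the large jar.

send_rows:
  steps: [0.08, 0.03, 0.03, 0.0, 0, 0.08, 0.07, 0.066, 0.0, 0, 0.08, 0.11, 0.104, 0.0, 0, 0.08, 0.145, 0.136, 0.005, 0, 0.08, 0.166, 0.156, 0.014, 0, 0.08, 0.166, 0.156, 0.014, 0, 0.08, 0.166, 0.156, 0.014, 0]

```text
time: 7.28
position: [0.5827, 0.3315, 0.115]
tool_rot: [0.691, 0.723, 0.001, 0.003]
ft_force: [0.3, -0.5, -0.2]
grip_width: 0.08
```

```bash
python3 -c "
from h import *
to(.5875,.333,.0135,2.7)
from rig import cams
c=cams.camera('wrist');cv2.imwrite('pics/w4.png',c['color'][:,:,::-1])"
```

```text
t 7.28 pos [0.5827 0.3315 0.115 ] jaw 2.6 w 0.0800 shift [0.0016 0.0042 0.1015] turn -0.001 (-0.1 deg) q [ 0.35  0.71  1.4  -0.01  1.02  0.31] tilt [ 0.006 -0.003 -1.   ]
```

View pics/w4.png

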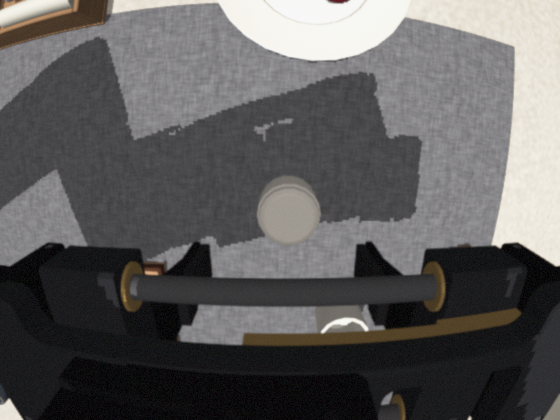

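The jar is at (289,212), slightly right of the finger midline at column 282. That agrees with the computed 4 mm shift.

send_rows:
  steps: [0.08, 0.0015, 0.004, 0.03, 0, 0.08, 0.0015, 0.004, 0.07, 0, 0.08, 0.0015, 0.004, 0.092, 0, 0.08, 0.0015, 0.004, 0.1015, 0, 0.08, 0.0015, 0.004, 0.1015, 0, 0.04, 0.0015, 0.004, 0.1015, 0, 0.04, 0.0015, 0.004, 0.1015, 0, 0.04, 0.0015, 0.004, 0.1015, 0]
  force: 25

```text
time: 8.32
position: [0.5881, 0.333, 0.015]
tool_rot: [0.691, 0.723, 0.002, 0.004]
ft_force: [0.5, -0.1, 0.3]
grip_width: 0.058
```

send_rows:
  steps: [0.04, 0, 0, 0, 0, 0.04, 0, 0, 0, 0, 0.04, 0, 0, -0.03, 0, 0.04, 0, 0, -0.07, 0, 0.04, 0, 0, -0.11, 0, 0.04, 0, 0, -0.115, 0, 0.04, 0, 0, -0.115, 0]

```text
time: 9.2
position: [0.5866, 0.3331, 0.1296]
tool_rot: [0.691, 0.723, 0.002, 0.003]
ft_force: [0.3, 0.2, -1.4]
grip_width: 0.0492
```

```bash
python3 -c "
from h import *
to(.4249,-.0688,.13,6)"
```

```text
t 9.2 pos [0.5866 0.3331 0.1296] jaw 2.6 w 0.0492 shift [-0.3941 -0.18   -0.0009] turn -0.059 (-3.4 deg) q [ 0.35  0.7   1.38 -0.01  1.06  0.31] tilt [ 0.008 -0.002 -1.   ]
```

send_rows:
  steps: [0.04, -0.03, -0.0135, 0, 0, 0.04, -0.08, -0.036, 0, -0.01, 0.04, -0.13, -0.06, 0, -0.02, 0.04, -0.18, -0.082, 0, -0.03, 0.04, -0.23, -0.105, 0, -0.04, 0.04, -0.28, -0.128, 0, -0.05, 0.04, -0.33, -0.151, 0, -0.059, 0.04, -0.37, -0.169, 0, -0.059]

```text
time: 10.2
position: [0.4325, -0.0455, 0.1277]
tool_rot: [0.669, 0.743, 0.001, 0.002]
ft_force: [1.0, -0.2, -1.6]
grip_width: 0.049
```

send_rows:
  steps: [0.04, -0.025, -0.011, 0.01, 0, 0.04, -0.025, -0.011, 0.03, 0, 0.04, -0.025, -0.011, 0.05, 0, 0.04, -0.025, -0.011, 0.05, 0, 0.04, -0.025, -0.011, 0.05, 0]

```text
time: 10.82
position: [0.4239, -0.0713, 0.0774]
tool_rot: [0.669, 0.743, 0.001, 0.001]
ft_force: [-0.8, 0.2, -0.4]
grip_width: 0.049
```

```bash
python3 -c "
from h import *
to(.4249,-.0688,.0205,6)
from rig import cams
c=cams.camera('wrist');cv2.imwrite('pics/w5.png',c['color'][:,:,::-1])"
```

```text
t 10.82 pos [ 0.4239 -0.0713  0.0774] jaw 6.0 w 0.0490 shift [0.0024 0.0011 0.0569] turn -0.000 (-0.0 deg) q [-0.43  0.55  2.04  0.    0.55 -0.53] tilt [ 0.002 -0.    -1.   ]
```

View pics/w5.png

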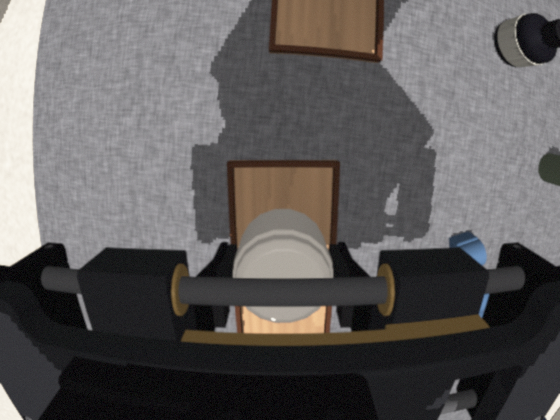

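The jar (283,265) is centred over the tray columns 230–338. I lower it.

send_rows:
  steps: [0.04, 0.0025, 0.001, 0.02, 0, 0.04, 0.0025, 0.001, 0.04, 0, 0.04, 0.0025, 0.001, 0.05, 0, 0.04, 0.0025, 0.001, 0.056, 0, 0.04, 0.0025, 0.001, 0.0575, 0, 0.04, 0.0025, 0.001, 0.0575, 0]

```text
time: 11.62
position: [0.4255, -0.0689, 0.0206]
tool_rot: [0.669, 0.743, 0.001, 0.002]
ft_force: [0.3, -0.3, -1.6]
grip_width: 0.0492
```

send_rows:
  steps: [0.08, 0, 0, 0, 0, 0.08, 0, 0, 0, 0, 0.08, 0, 0, 0, 0, 0.08, 0, 0, -0.03, 0, 0.08, 0, 0, -0.07, 0, 0.08, 0, 0, -0.11, 0, 0.08, 0, 0, -0.11, 0, 0.08, 0, 0, -0.11, 0]

```text
time: 12.62
position: [0.4246, -0.0686, 0.1303]
tool_rot: [0.669, 0.743, 0.001, 0.002]
ft_force: [-0.4, 0.2, 0.5]
grip_width: 0.0803
```

```bash
python3 -c "
from h import *
to(.595,-.1135,.12,22)
from rig import cams
c=cams.camera('top');cv2.imwrite('pics/t6.png',c['color'][:,:,::-1])"
```

```text
t 12.62 pos [ 0.4246 -0.0686  0.1303] jaw 6.0 w 0.0803 shift [-0.0624  0.1648  0.011 ] turn -0.279 (-16.0 deg) q [-0.42  0.43  2.    0.    0.7  -0.53] tilt [ 0.004 -0.001 -1.   ]
```

View pics/t6.png

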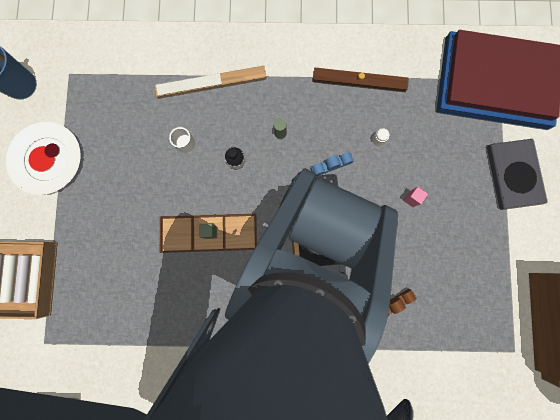

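The arm hides tray_two here, but the force readings were normal, so I'll check it later. The rest is undisturbed at (332,163), so I go to it now.

send_rows:
  steps: [0.06, -0.015, 0.04, 0, -0.07, 0.06, -0.035, 0.09, 0, -0.16, 0.06, -0.05, 0.14, 0.005, -0.24, 0.06, -0.062, 0.165, 0.011, -0.279, 0.06, -0.062, 0.165, 0.011, -0.279, 0.06, -0.062, 0.165, 0.011, -0.279]

```text
time: 13.42
position: [0.5925, -0.1121, 0.1176]
tool_rot: [0.56, 0.829, 0.0, -0.001]
ft_force: [-0.5, -0.8, -0.0]
grip_width: 0.06
```

```bash
python3 -c "
from h import *
to(.595,-.1135,.0135,22)
from rig import cams
c=cams.camera('wrist');cv2.imwrite('pics/w7.png',c['color'][:,:,::-1])"
```

```text
t 13.43 pos [ 0.5925 -0.1121  0.1176] jaw 21.9 w 0.0600 shift [-0.0025  0.0019  0.1041] turn -0.001 (-0.1 deg) q [-0.37  0.63  1.58  0.    0.93 -0.76] tilt [-0.002  0.002 -1.   ]
```

View pics/w7.png

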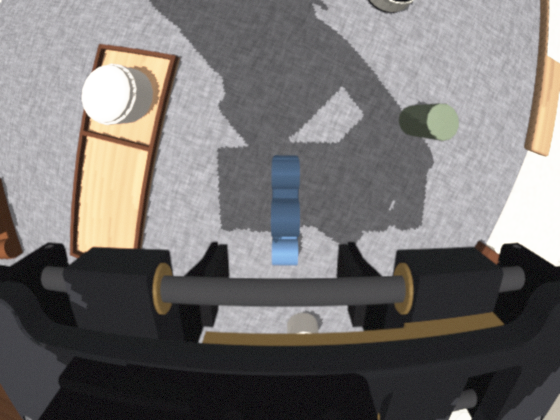

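The wrist view shows the jar standing in the short compartment (112,93). The rest is aligned at column 286 with its middle hill at row 212, as expected.

send_rows:
  steps: [0.06, -0.0025, 0.002, 0.03, 0, 0.06, -0.0025, 0.002, 0.07, 0, 0.06, -0.0025, 0.002, 0.095, 0, 0.06, -0.0025, 0.002, 0.104, 0, 0.06, -0.0025, 0.002, 0.104, 0, 0.015, -0.0025, 0.002, 0.104, 0, 0.015, -0.0025, 0.002, 0.104, 0, 0.015, -0.0025, 0.002, 0.104, 0]

```text
time: 14.48
position: [0.5957, -0.1137, 0.0149]
tool_rot: [0.56, 0.829, 0.0, -0.0]
ft_force: [-0.0, -0.7, -1.3]
grip_width: 0.0376
```

send_rows:
  steps: [0.015, 0, 0, 0, 0, 0.015, 0, 0, 0, 0, 0.015, 0, 0, -0.03, 0, 0.015, 0, 0, -0.06, 0, 0.015, 0, 0, -0.09, 0, 0.015, 0, 0, -0.1, 0, 0.015, 0, 0, -0.1, 0]

```text
time: 15.35
position: [0.5957, -0.1137, 0.1149]
tool_rot: [0.56, 0.829, 0.0, -0.0]
ft_force: [0.3, -0.9, -0.9]
grip_width: 0.0216
```

```bash
python3 -c "
from h import *
to(.4359,-.1732,.08,6)
from rig import cams
c=cams.camera('wrist');cv2.imwrite('pics/w8.png',c['color'][:,:,::-1])"
```

```text
t 15.35 pos [ 0.5957 -0.1137  0.1149] jaw 21.9 w 0.0216 shift [ 0.0046 -0.1704  0.0349] turn 0.278 (15.9 deg) q [-0.37  0.64  1.57  0.    0.93 -0.76] tilt [ 0.     0.001 -1.   ]
```

View pics/w8.png

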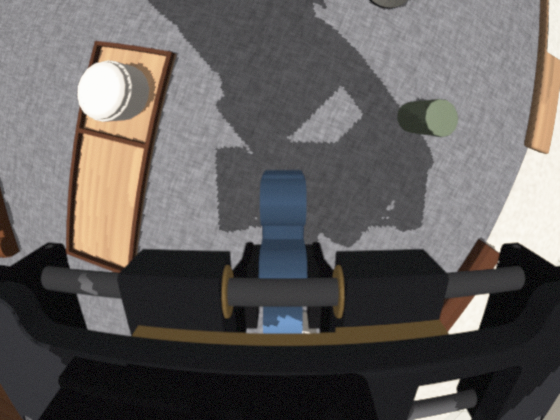

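send_rows:
  steps: [0.015, 0.001, -0.03, 0, 0.05, 0.015, 0.002, -0.075, 0, 0.12, 0.015, 0.003, -0.12, 0, 0.2, 0.015, 0.0045, -0.16, 0, 0.278, 0.015, 0.0045, -0.17, 0.015, 0.278, 0.015, 0.0045, -0.17, 0.035, 0.278, 0.015, 0.0045, -0.17, 0.035, 0.278]

```text
time: 16.27
position: [0.4339, -0.172, 0.0774]
tool_rot: [0.669, 0.743, -0.0, -0.004]
ft_force: [-0.7, -0.1, -2.1]
grip_width: 0.0221
```

```bash
python3 -c "
from h import *
to(.4359,-.1732,.0203,6)
from rig import cams
c=cams.camera('wrist');cv2.imwrite('pics/w9.png',c['color'][:,:,::-1])"
```

```text
t 16.27 pos [ 0.4339 -0.172   0.0774] jaw 6.0 w 0.0221 shift [-0.0017  0.0021  0.0571] turn -0.000 (-0.0 deg) q [-0.62  0.58  1.94  0.    0.63 -0.72] tilt [-0.006  0.005 -1.   ]
```

View pics/w9.png

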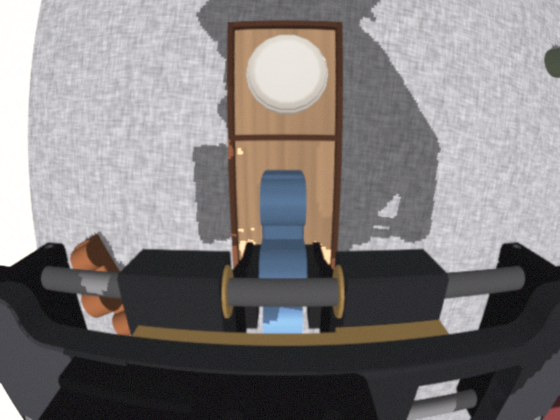

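The rest (283,230) is in line with the long compartment and the jar stands at (287,73). I lower and release.

send_rows:
  steps: [0.015, -0.0015, 0.002, 0.02, 0, 0.015, -0.0015, 0.002, 0.04, 0, 0.015, -0.0015, 0.002, 0.05, 0, 0.015, -0.0015, 0.002, 0.056, 0, 0.015, -0.0015, 0.002, 0.0575, 0, 0.015, -0.0015, 0.002, 0.0575, 0]

```text
time: 17.08
position: [0.4369, -0.1735, 0.0209]
tool_rot: [0.669, 0.743, -0.0, -0.002]
ft_force: [-0.2, -0.3, -1.0]
grip_width: 0.0218
```

send_rows:
  steps: [0.06, 0, 0, 0, 0, 0.06, 0, 0, 0, 0, 0.06, 0, 0, 0, 0, 0.06, 0, 0, -0.03, 0, 0.06, 0, 0, -0.07, 0, 0.06, 0, 0, -0.1, 0, 0.06, 0, 0, -0.1, 0, 0.06, 0, 0, -0.1, 0]

```text
time: 18.08
position: [0.4368, -0.1735, 0.1206]
tool_rot: [0.669, 0.743, -0.0, -0.003]
ft_force: [0.3, -0.2, -0.4]
grip_width: 0.0599
```

```bash
python3 -c "
from h import *
to(.6595,-.222,.12,2.7)
from rig import cams
c=cams.camera('scene');cv2.imwrite('pics/s10.png',c['color'][:,:,::-1])"
```

```text
t 18.07 pos [ 0.4368 -0.1735  0.1206] jaw 6.0 w 0.0599 shift [-0.0715  0.2164 -0.0006] turn 0.058 (3.3 deg) q [-0.62  0.49  1.91  0.    0.75 -0.72] tilt [-0.004  0.003 -1.   ]
```

View pics/s10.png

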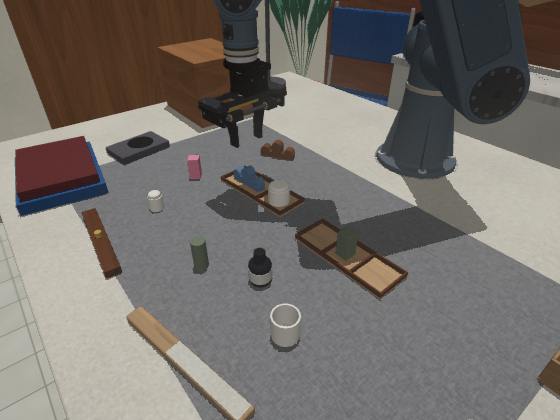

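The tray_two set stands: rest (247,180), jar (278,193). Next is the small jar.

send_rows:
  steps: [0.06, -0.01, 0.03, 0, 0.01, 0.06, -0.026, 0.08, 0, 0.03, 0.06, -0.043, 0.13, 0, 0.05, 0.06, -0.06, 0.18, 0, 0.058, 0.06, -0.0715, 0.216, 0, 0.058, 0.06, -0.0715, 0.216, 0, 0.058, 0.06, -0.0715, 0.216, 0, 0.058]

```text
time: 19.0
position: [0.6569, -0.221, 0.1165]
tool_rot: [0.69, 0.724, -0.001, -0.006]
ft_force: [-0.7, -0.3, -0.3]
grip_width: 0.0598
```

```bash
python3 -c "
from h import *
to(.6595,-.222,.0125,2.7)
from rig import cams
c=cams.camera('wrist');cv2.imwrite('pics/w11.png',c['color'][:,:,::-1])"
```

```text
t 19.0 pos [ 0.6569 -0.221   0.1165] jaw 2.7 w 0.0598 shift [-0.0019  0.0035  0.104 ] turn -0.000 (-0.0 deg) q [-0.49  0.74  1.32  0.    1.09 -0.53] tilt [-0.01   0.006 -1.   ]
```

View pics/w11.png

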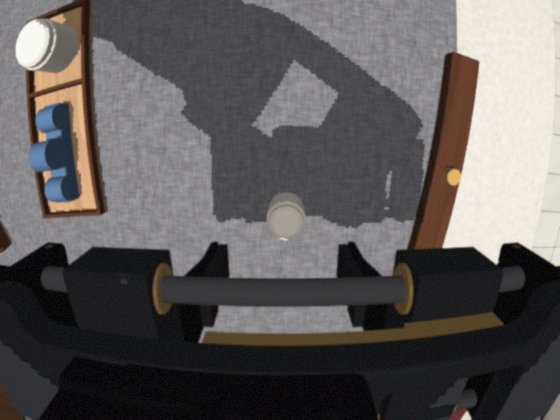

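The jar is at (286,218), within the expected few mm of the finger midline. I descend and grip.

send_rows:
  steps: [0.06, -0.002, 0.0035, 0.03, 0, 0.06, -0.002, 0.0035, 0.07, 0, 0.06, -0.002, 0.0035, 0.095, 0, 0.06, -0.002, 0.0035, 0.104, 0, 0.06, -0.002, 0.0035, 0.104, 0, 0.02, -0.002, 0.0035, 0.104, 0, 0.02, -0.002, 0.0035, 0.104, 0, 0.02, -0.002, 0.0035, 0.104, 0]

```text
time: 20.05
position: [0.6598, -0.2224, 0.0139]
tool_rot: [0.69, 0.723, -0.001, -0.005]
ft_force: [-0.2, 0.4, 0.7]
grip_width: 0.0378
```

send_rows:
  steps: [0.02, 0, 0, 0, 0, 0.02, 0, 0, 0, 0, 0.02, 0, 0, -0.03, 0, 0.02, 0, 0, -0.07, 0, 0.02, 0, 0, -0.11, 0, 0.02, 0, 0, -0.12, 0, 0.02, 0, 0, -0.12, 0]

```text
time: 20.92
position: [0.6607, -0.223, 0.1339]
tool_rot: [0.69, 0.723, -0.001, -0.005]
ft_force: [0.2, -0.2, -0.6]
grip_width: 0.031
```

```bash
python3 -c "
from h import *
to(.4399,.0899,.13,2.7)"
```

```text
t 20.93 pos [ 0.6607 -0.223   0.1339] jaw 2.7 w 0.0310 shift [ 0.3229 -0.2059  0.0073] turn -0.000 (-0.0 deg) q [-0.49  0.73  1.3   0.    1.12 -0.53] tilt [-0.008  0.005 -1.   ]
```

send_rows:
  steps: [0.02, 0.025, -0.016, 0, 0, 0.02, 0.07, -0.045, 0, 0, 0.02, 0.115, -0.0733, 0, 0, 0.02, 0.16, -0.102, 0, 0, 0.02, 0.205, -0.131, 0, 0, 0.02, 0.25, -0.159, 0, 0, 0.02, 0.295, -0.188, 0, 0, 0.02, 0.323, -0.206, 0, 0]

```text
time: 21.92
position: [0.4358, 0.0917, 0.1355]
tool_rot: [0.69, 0.724, -0.003, -0.007]
ft_force: [0.4, -0.8, -0.4]
grip_width: 0.031
```

send_rows:
  steps: [0.02, 0, 0, 0, 0, 0.02, 0, 0, 0, 0, 0.02, 0, 0, 0.03, 0, 0.02, 0, 0, 0.05, 0, 0.02, 0, 0, 0.05, 0, 0.02, 0, 0, 0.05, 0]

```text
time: 22.68
position: [0.4361, 0.0913, 0.0857]
tool_rot: [0.69, 0.723, -0.003, -0.007]
ft_force: [-0.1, -0.0, -0.7]
grip_width: 0.0315
```

```bash
python3 -c "
from h import *
to(.4399,.0899,.0192,2.7)
from rig import cams
c=cams.camera('wrist');cv2.imwrite('pics/w12.png',c['color'][:,:,::-1])"
```

```text
t 22.68 pos [0.4361 0.0913 0.0857] jaw 2.7 w 0.0315 shift [-0.002   0.0046  0.0664] turn -0.000 (-0.0 deg) q [-0.05  0.54  1.99  0.01  0.62 -0.1 ] tilt [-0.013  0.006 -1.   ]
```

View pics/w12.png

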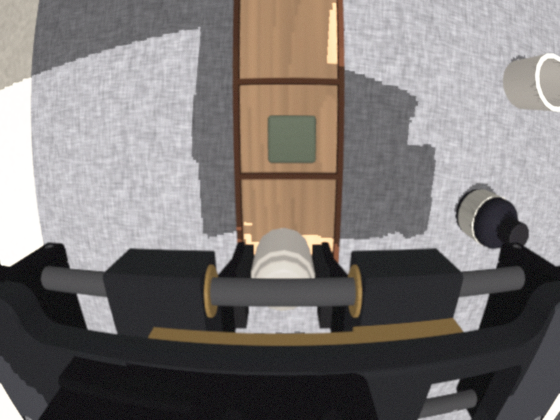

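The jar (284,270) sits about 4 mm left of the tray midline at column 290, which matches the computed shift. The ink bottle is clear at (490,220).

send_rows:
  steps: [0.02, -0.002, 0.0045, 0.02, 0, 0.02, -0.002, 0.0045, 0.045, 0, 0.02, -0.002, 0.0045, 0.058, 0, 0.02, -0.002, 0.0045, 0.065, 0, 0.02, -0.002, 0.0045, 0.067, 0, 0.02, -0.002, 0.0045, 0.067, 0]

```text
time: 23.48
position: [0.4403, 0.0901, 0.0193]
tool_rot: [0.69, 0.724, -0.002, -0.006]
ft_force: [0.2, -0.1, -0.3]
grip_width: 0.0312
```

send_rows:
  steps: [0.06, 0, 0, 0, 0, 0.06, 0, 0, 0, 0, 0.06, 0, 0, 0, 0, 0.06, 0, 0, -0.03, 0, 0.06, 0, 0, -0.07, 0, 0.06, 0, 0, -0.11, 0, 0.06, 0, 0, -0.11, 0, 0.06, 0, 0, -0.11, 0]

```text
time: 24.48
position: [0.441, 0.0895, 0.129]
tool_rot: [0.69, 0.724, -0.002, -0.006]
ft_force: [-0.2, -0.3, 0.0]
grip_width: 0.0596
```

```bash
python3 -c "
from h import *
to(.6435,.224,.125,2.7)
from rig import cams
c=cams.camera('scene');cv2.imwrite('pics/s13.png',c['color'][:,:,::-1])"
```

```text
t 24.48 pos [0.441  0.0895 0.129 ] jaw 2.7 w 0.0596 shift [0.1248 0.2086 0.0023] turn 0.000 (0.0 deg) q [-0.05  0.46  1.94  0.01  0.75 -0.11] tilt [-0.012  0.006 -1.   ]
```

View pics/s13.png

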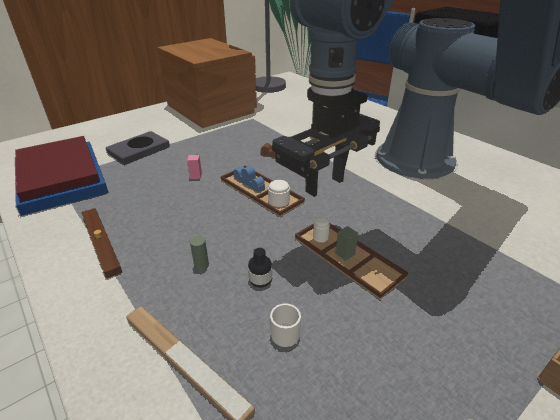

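The small jar stands in the near end compartment (321,231). Last is the cup.

send_rows:
  steps: [0.08, 0.03, 0.03, 0, 0, 0.08, 0.06, 0.075, 0, 0, 0.08, 0.09, 0.12, 0, 0, 0.08, 0.115, 0.165, 0, 0, 0.08, 0.125, 0.205, 0, 0, 0.08, 0.125, 0.2085, 0, 0, 0.08, 0.125, 0.2085, 0, 0, 0.08, 0.125, 0.2085, 0, 0]

```text
time: 25.52
position: [0.641, 0.2236, 0.1255]
tool_rot: [0.69, 0.723, -0.004, -0.008]
ft_force: [-0.6, -0.4, -0.0]
grip_width: 0.0797
```

```bash
python3 -c "
from h import *
to(.6435,.224,.0135,2.7)
from rig import cams
c=cams.camera('wrist');cv2.imwrite('pics/w14.png',c['color'][:,:,::-1])"
```

```text
t 25.52 pos [0.641  0.2236 0.1255] jaw 2.7 w 0.0797 shift [-0.0004  0.0044  0.1119] turn -0.000 (-0.0 deg) q [0.17 0.71 1.36 0.01 1.09 0.12] tilt [-0.017  0.005 -1.   ]
```

View pics/w14.png

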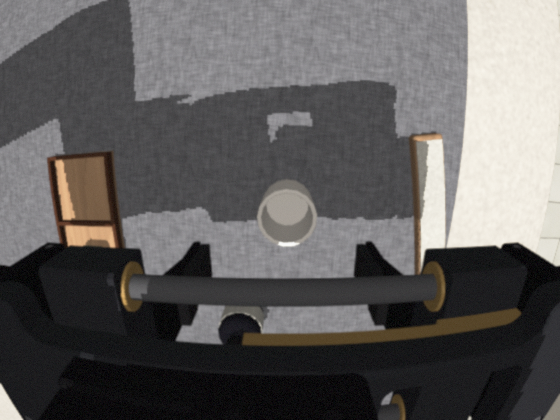

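The cup is at (287,213), between the fingers, and the ink bottle (240,330) is well to the side. I descend and grip.

send_rows:
  steps: [0.08, -0.0005, 0.0045, 0.03, 0, 0.08, -0.0005, 0.0045, 0.07, 0, 0.08, -0.0005, 0.0045, 0.1, 0, 0.08, -0.0005, 0.0045, 0.112, 0, 0.08, -0.0005, 0.0045, 0.112, 0, 0.035, -0.0005, 0.0045, 0.112, 0, 0.035, -0.0005, 0.0045, 0.112, 0, 0.035, -0.0005, 0.0045, 0.112, 0]

```text
time: 26.58
position: [0.6447, 0.2241, 0.0149]
tool_rot: [0.69, 0.723, -0.003, -0.007]
ft_force: [0.4, -0.5, -1.1]
grip_width: 0.0576
```

send_rows:
  steps: [0.035, 0, 0, 0, 0, 0.035, 0, 0, 0, 0, 0.035, 0, 0, -0.03, 0, 0.035, 0, 0, -0.07, 0, 0.035, 0, 0, -0.11, 0, 0.035, 0, 0, -0.12, 0, 0.035, 0, 0, -0.12, 0]

```text
time: 27.45
position: [0.6463, 0.2234, 0.1348]
tool_rot: [0.69, 0.723, -0.003, -0.007]
ft_force: [0.8, -0.4, -0.8]
grip_width: 0.0464
```

```bash
python3 -c "
from h import *
to(.4333,.2297,.08,2.7)"
```

```text
t 27.45 pos [0.6463 0.2234 0.1348] jaw 2.7 w 0.0464 shift [ 0.0159 -0.2117  0.0579] turn -0.000 (-0.0 deg) q [0.17 0.71 1.34 0.01 1.11 0.12] tilt [-0.014  0.006 -1.   ]
```

send_rows:
  steps: [0.035, 0.003, -0.03, 0, 0, 0.035, 0.006, -0.08, 0, 0, 0.035, 0.01, -0.13, 0, 0, 0.035, 0.014, -0.18, 0.005, 0, 0.035, 0.016, -0.2115, 0.03, 0, 0.035, 0.016, -0.2115, 0.05, 0, 0.035, 0.016, -0.2115, 0.055, 0, 0.035, 0.016, -0.2115, 0.055, 0]

```text
time: 28.45
position: [0.4334, 0.2296, 0.0819]
tool_rot: [0.69, 0.723, -0.004, -0.008]
ft_force: [1.2, 0.1, -1.1]
grip_width: 0.0462
```

```bash
python3 -c "
from h import *
to(.4333,.2297,.0202,2.7)
from rig import cams
c=cams.camera('wrist');cv2.imwrite('pics/w15.png',c['color'][:,:,::-1])"
```

```text
t 28.45 pos [0.4334 0.2296 0.0819] jaw 2.7 w 0.0462 shift [-0.0003  0.0009  0.0617] turn -0.000 (-0.0 deg) q [0.25 0.59 1.88 0.01 0.69 0.2 ] tilt [-0.016  0.005 -1.   ]
```

View pics/w15.png

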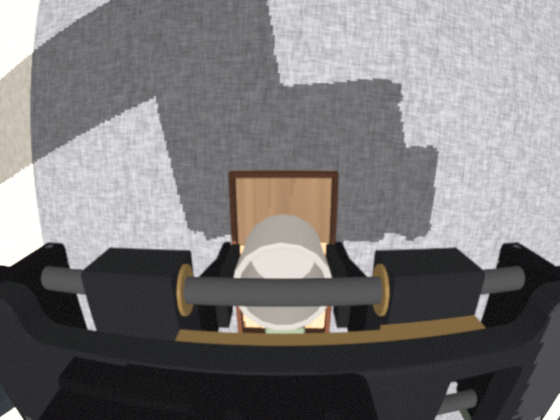

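The cup (283,268) is centred on the tray columns 231–336. I lower, release and retreat.

send_rows:
  steps: [0.035, 0, 0.001, 0.02, 0, 0.035, 0, 0.001, 0.043, 0, 0.035, 0, 0.001, 0.054, 0, 0.035, 0, 0.001, 0.06, 0, 0.035, 0, 0.001, 0.0618, 0, 0.035, 0, 0.001, 0.0618, 0]

```text
time: 29.25
position: [0.4344, 0.2302, 0.0211]
tool_rot: [0.69, 0.723, -0.003, -0.007]
ft_force: [-0.5, -0.2, -0.9]
grip_width: 0.0463
```

send_rows:
  steps: [0.08, 0, 0, 0, 0, 0.08, 0, 0, 0, 0, 0.08, 0, 0, 0, 0, 0.08, 0, 0, -0.03, 0, 0.08, 0, 0, -0.07, 0, 0.08, 0, 0, -0.12, 0, 0.08, 0, 0, -0.15, 0, 0.08, 0, 0, -0.15, 0]

```text
time: 30.25
position: [0.4381, 0.2298, 0.1734]
tool_rot: [0.69, 0.723, -0.0, -0.005]
ft_force: [0.1, 0.3, -0.4]
grip_width: 0.0797
```

send_rows:
  steps: [0.08, 0.03, 0, 0, 0, 0.08, 0.08, 0, 0, 0, 0.08, 0.13, 0, 0, 0, 0.08, 0.18, 0, 0, 0, 0.08, 0.23, 0, 0, 0, 0.08, 0.28, 0, 0, 0, 0.08, 0.28, 0, 0, 0, 0.08, 0.28, 0, 0, 0]

```text
time: 31.25
position: [0.424, 0.5082, 0.1736]
tool_rot: [0.69, 0.724, -0.002, -0.005]
ft_force: [0.3, 0.2, 0.2]
grip_width: 0.0799
```

Run:
```python
from h import *
from rig import cams
C={n:cams.camera(n) for n in("top","scene")}
for n,c in C.items(): cv2.imwrite(f'pics/{n}16.png',c['color'][:,:,::-1])
T={"t2":((.4316,-.1324),6),"t3":((.4366,.1598),2.7)}
L={"jarL":("t2",64),"rest":("t2",-41),"sq":("t3",0),"jarS":("t3",-70),"cup":("t3",70),"sround":(.6705,.005),"ink":(.6045,.1045)}
for k,v in L.items():
    if v[0] in T:
        o,a=T[v[0]];a=np.radians(a);g=np.array(o)+v[1]/1000*np.array([-np.sin(a),np.cos(a)])
    else: g=np.array(v);a=0
    for n,c in C.items():
        W=cloud(c);P=W[(np.hypot(W[...,0]-g[0],W[...,1]-g[1])<.036)&(W[...,2]>.03)&(W[...,2]<.08)]
        if len(P)<5: print(k,n,"few");continue
        zt=np.percentile(P[:,2],97);P=P[P[:,2]>zt-.005]
        m=np.array(cv2.minAreaRect((P[:,:2]*1000).astype(np.float32))[0])-g*1000
        d=np.array([[np.cos(a),np.sin(a)],[-np.sin(a),np.cos(a)]])@m
        print(k,n,len(P),"ztop %.4f"%zt,"off mm",d.round(1))
```

```text
jarL top 326 ztop 0.0536 off mm [ 0.8 -0.4]
jarL scene 175 ztop 0.0535 off mm [2.  3.2]
rest top 85 ztop 0.0525 off mm [ 1.1 -1. ]
rest scene 44 ztop 0.0525 off mm [2.3 1.4]
sq top 170 ztop 0.0639 off mm [ 1.1 -5.6]
sq scene 170 ztop 0.0632 off mm [ 2.3 -3.7]
jarS top 122 ztop 0.0510 off mm [ 0.8 -1.9]
jarS scene 94 ztop 0.0512 off mm [2.7 1.5]
cup top 110 ztop 0.0558 off mm [ 1.7 -0.1]
cup scene 191 ztop 0.0551 off mm [2.6 1.4]
sround top 117 ztop 0.0648 off mm [-0.8 -2.4]
sround scene 135 ztop 0.0640 off mm [0.4 0.6]
ink top 72 ztop 0.0717 off mm [-1.  -1.6]
ink scene 93 ztop 0.0715 off mm [-0.   1.6]
```

View pics/top16.png

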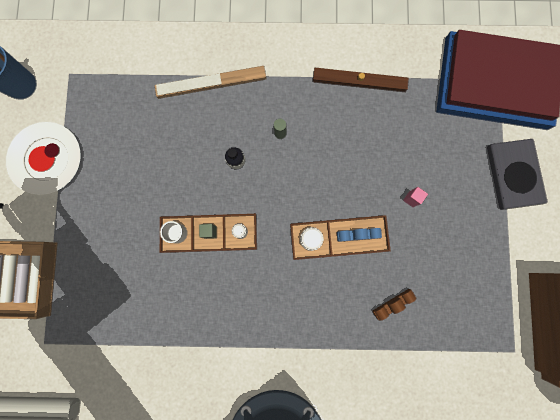

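View pics/scene16.png

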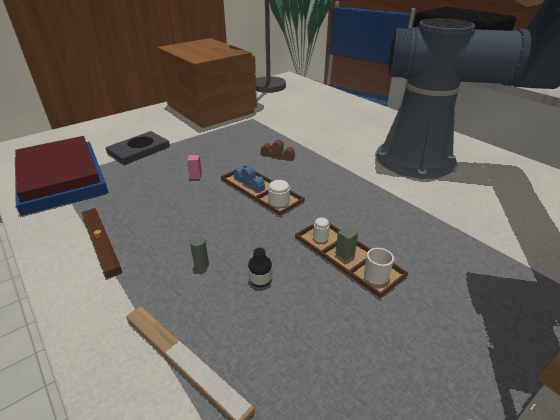

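All five stand upright in their compartments: cup (172,232), square seal (207,231), small jar (239,231), large jar (312,238), rest (358,235). All are within 6 mm of centre. The arm is clear, so I hand in.

```bash
python3 -c "
from rig import hand_in
print(hand_in())"
```

```text
the job is handed in; nothing more can be done
None
```

I placed all five things and handed the job in at about 31 s of the 120 s allowed. `hand_in()` gives no verdict, so the checks below are mine.

- **Tray with two compartments:** the large jar stands in the short compartment and the blue brush rest in the long one.
- **Tray with three compartments:** the square seal stone stands in the middle, with the small jar and the open cup at the two ends.
- **Final check (top and scene cameras):** all five stand upright, within about 6 mm of their compartment centres. The seal stone is the furthest off, 4–6 mm along the tray. Their tops read 5–7 mm higher than on the table, as the 5 mm floor would give.
- **Left alone:** the round seal stone and ink bottle are where they started, within the 1–3 mm measuring error.
- **Disagreements:** the two cameras differed by about 1–4 mm throughout, so I aimed at rough averages of the two. The tool also picked up a lean of about 0.017 rad between moves; the things still stood upright once released.

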